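Spot-check a cast silicone pad with a pencil durometer and hold it up for reading

TASK

Check the hardness of the silicone pad: draw the pencil durometer out of its leaning holder, stand it upright and press it straight and gently down until its foot sits on the surface, pausing about half a second each time, first inside the ring on the steel check block (to prove the instrument), then inside the white ring on the pad. Then lift it and finish still holding it steady in the gripper, its lower end at least 10 cm above the table, tipped about 45 degrees so that its display faces obliquely upwards to be read. Leave the block, the pad and everything else where they are.

Things in the scene. Friction and masses are not known exactly. Their poses are not given: they have to be found in the camera images.
- durometer: pencil durometer: round barrel 160 mm long, 0.1 kg, red cap on top, standing in the leaning holder. Origin: centre of the underside of its flat foot; z runs up the barrel, x points out of the display. Foot 17 mm across, barrel 22 mm; black stop collar 32 mm across at z = 56 to 60 mm rests on the holder's mouth. A thin sprung pin (the indenter) stands 4 mm out of the foot
- durometer_grip (a point): middle of the black ribbed rubber grip (23 mm across, z = 102 to 152 mm of the durometer), on its axis, 127 mm above the foot; take it here from the cap's end, fingers closing along the durometer's y axis, and clear of the display
- durometer_display (a point): face of the display, 13 mm out from the axis on the durometer's +x side, 80 mm above the foot; black housing 19 mm wide, z = 62 to 98 mm. In the holder it faces obliquely upwards, roughly to the robot's right
- indenter (a joint): how far the 5 mm thick indenter pin of the durometer is pressed in, m: 0 = standing 4 mm out of the foot, 0.004 = flush, foot on the surface. It is sprung; fully in takes about 8 N
- holder: fixed bench holder: dark steel base 108 x 78 x 16 mm with a grey sleeve, 33 mm across outside, 25 mm bore, 70 mm long, open at the top. The sleeve leans 25 degrees from vertical towards the holder's own -x (roughly to the robot's left). Origin: centre of the base's underside
- holder_mouth (a point): centre of the sleeve's mouth, on the bore's axis, about 87 mm above the table; the durometer reaches 60 mm down from here, pin included, and comes out along the sleeve's axis
- check_block: loose round dark steel check block, 54 mm across, 12 mm high, 0.2 kg. Origin: centre of its underside
- block_ring (a point): centre of the pale ring (20 mm across) on the check block's top face, 12 mm above the table
- pad: loose dark teal silicone dissecting pad, 76 x 100 x 10 mm (x, y, z). Origin: centre of its underside
- pad_ring (a point): centre of the white ring (20 mm across) on the pad's top face, at x = -14 mm, y = 12 mm from the pad's middle, 10 mm above the table
- jar: bystander: white-capped jar, 43 mm across, 60 mm high, behind the work. Origin: centre of its underside
- forceps: bystander: steel forceps lying flat, 115 mm long. Origin: centre of the underside
- microscope_column (a point): obstacle, fixed: point on the robot-side face of the stereo microscope's beige column (330 mm high), 150 mm above the table; its base and a focus knob at about 125 mm height stand up to 5 cm nearer the robot, to the left of this point. Pass in front of it with the hand
There are look-alikes about, which are no part of the job. What is meant by the check_block is not orange or yellow, and is the larger of those in its own colour.

How it is judged:
By the outcome, as a careful person would: the job done as asked, in the order asked, and still so for the second after the job is handed in, while the arm keeps its last pose, push and grip.
It also fails if it takes over 54 s, if anything falls off the work surface, if the arm or the gripper's body presses on something with over 40 N, if the wrist force passes 120 N, or if a joint passes its speed limit or range.

ROBOT

A 7-joint arm with a two-finger parallel gripper is mounted at the origin on a cart in front of the work surface, level with it; the furniture and walls round the work are solid. World frame = base frame: x ahead of the robot, y to its left, z up, the work surface at z = 0. Lengths are in m, angles in rad, forces in N, time in s.
With the tool pointing down it reaches from about 0.425 to 0.925 m from the base axis. Payload 6.8 kg.
Tool frame: the origin (TCP) lies at the very end of the fingers, on their centre line; the grasp point (between the pads) lies 19 mm behind it; z points along the fingers, y is the line along which they close (so a half turn about z gives the same grasp; the last joint's range is limited). The gripper opens to 85 mm and grips with 20 to 120 N. Pads are 22 mm wide; open, the fingers measure 114 mm over their backs; the gripper's body (76 mm by 85 mm) begins 54 mm behind the grasp point. The pads swing forward as they close: fully open they stand 13 mm farther back than shut.
Start: joints at [1.161, 0.477, 0.022, 1.555, -0.011, 1.109, -0.083], TCP at [0.201, -0.645, 0.231] pointing down, gripper open.
Joint ranges: [-2.96, 2.96], [-0.34, 2.1], [-1.41, 1.46], [0.24, 2.44], [-1.37, 4.51], [0.17, 1.92], [-2.96, 2.96]. Speed limits (rad/s): [2.39, 2.39, 3.14, 3.14, 3.14, 3.14, 3.14].

INTERFACE

Orientations are given as a unit quaternion [w, x, y, z].
In Python, from station import bot gives the robot as it stands.
- The arm moves only by the tool jog_arm, never from a script. Its argument "motion" is a list of rows, each a list of 7 numbers: the turn, a rotation vector about the tool's x, y, z in rad, then the shift along the tool's x, y, z in mm, then the finger opening in mm, from 0 to 85.4. A call has 1 to 10 rows; each row is the pose to reach, as a shift and turn from the pose commanded when the call began, along the tool's axes at that moment; what a row does not reach only later rows make up. A row lasts 1/8 s, in which the tool goes at most 62.5 mm and 10.7 degrees, less where a joint would pass 70% of its speed; a pose out of reach is approached as far as the arm can. A call with a gripper value outside its range is refused whole. The fingers move at their own pace and stop on an object; "grip_force" is the grip in N (left out, the last holds). Time passes only in rows, so rows that repeat a pose let the fingers close. It gives the time, the measured TCP pose, the force, the opening and the grip force at its end, in the units of the state.
- bot.get_obs(): the state, without advancing time (a new reading comes with each control period).
- bot.read_camera(name): name is "scene" or "top" or "wrist"; returns a dict with "pixels" (384x512x3 uint8, red, green, blue), "camera_matrix" (3x3 intrinsics, pixels), "distortion" ([k1, k2, p1, p2, k3] as OpenCV has them; the pictures are not rectified), "T" (4x4, takes a point from camera to world coordinates); the wrist camera has in their place "tool_from_camera" (4x4, takes a point from camera to tool coordinates, whose origin is the TCP and whose axes are the flange's). Camera axes: x right, y down, z forward; pixel columns grow to the right and rows downward; lengths in m; the calibration is good to about 2 mm. A picture is of the moment at which its call begins: read the wrist's pose just before it. There is no depth.
- bot.hand_in(): hands the job in; it is judged then, once.
Trained networks look in a picture, given as the dict that the camera call returned (one of the last four; its "shot" number tells which), for a name from the list of things; names that differ only in an ending like _2 or _b are one class to them, and where a whole thing is asked for, a point or a joint stands for the part that bears it (a point fixed in the world has none). Each returns a list of dicts, best first, with "score" (0 to 1); they miss things now and then, are a little off and sometimes report something else, mostly with a low value. They report only what shows in the picture. A call takes as long as a camera call. They do not tell look-alikes from the thing itself.
- bot.spot_in(thing, picture): "xy" ([column, row] in pixels, amid what is visible of it).
- bot.tip_of(thing, picture): "xy" ([column, row] in pixels: a listed point, or the origin of a listed thing).
The state is a dict: "t": time; "q": joint angles; "joint_vel": joint speeds; "joint_torque": joint torques, N m; "eef_pos": TCP position; "tool_rot": TCP orientation; "contact_force": force on the tool from outside, world axes, zero at the start; "torque": the same for the moment, N m; "gripper_width": opening from 0.0 (shut) to 1.0 (fully open); "grasp_force": force on a finger pad.
Only numpy, scipy, OpenCV 4.12 (cv2) and the standard library are available. Lean on these libraries where they do the work, as an engineer would, in place of code of your own. Each camera call takes 0.05 s, during which the arm holds its last target. There are 200 camera calls.

## Working session

There is one attempt and no reset: what is moved stays moved. The work goes in short steps, Python scripts to look and compute and a tool call to move; the robot and the scene stay as the last step left them, time stands still between calls to the robot, and variables do not carry over. Pictures are saved under pics/ and viewed, at most 10 in all, crops included, and the job is handed in when it is done.

Besides the shell and the picture viewer there is one more tool, called after "Emit:" as a command line: name --pt "numbers of a row" for each row, then --argument value for the rest. jog_arm: Moves the arm, as the interface text tells. Its arguments: {"type":"object","properties":{"motion":{"type":"array"},"grip_force":{"type":"number"}},"required":["motion"]}

```bash
ls; mkdir -p pics; cat > h.py <<'E'
import numpy as np,cv2,sys
from station import bot
from scipy.spatial.transform import Rotation as R
def rot(o): w,x,y,z=o["tool_rot"]; return R.from_quat([x,y,z,w])
def camT(p,o=None):
    if "T" in p: return np.array(p["T"])
    T=np.eye(4);T[:3,:3]=rot(o).as_matrix();T[:3,3]=o["eef_pos"]
    return T@np.array(p["tool_from_camera"])
def ray(p,xy,o=None):
    T=camT(p,o);u=cv2.undistortPoints(np.array([[xy]],float),np.array(p["camera_matrix"]),np.array(p["distortion"]))[0,0]
    return T[:3,3],T[:3,:3]@np.array([u[0],u[1],1])
def onz(p,xy,z,o=None):
    c,d=ray(p,xy,o); return c+d*(z-c[2])/d[2]
def tri(rays):
    A=0;b=0
    for c,d in rays:
        d=d/np.linalg.norm(d);P=np.eye(3)-np.outer(d,d);A=A+P;b=b+P@c
    x=np.linalg.solve(A,b);return x,[np.linalg.norm(np.cross(x-c,d/np.linalg.norm(d))) for c,d in rays]
def proj(p,X,o=None):
    T=np.linalg.inv(camT(p,o));X=np.atleast_2d(X).astype(float)
    return cv2.projectPoints(X@T[:3,:3].T+T[:3,3],np.zeros(3),np.zeros(3),np.array(p["camera_matrix"]),np.array(p["distortion"]))[0][:,0]
def save(p,n): cv2.imwrite("pics/"+n,cv2.cvtColor(np.array(p["pixels"]),cv2.COLOR_RGB2BGR))
E
python3 - <<'E'
from h import *
np.set_printoptions(precision=4,suppress=True)
ps={}
for n in("scene","top"):
    p=bot.read_camera(n);save(p,n+"0.png");ps[n]=p
    print(n,camT(p).round(3).tolist())
for t in["durometer_grip","durometer_display","durometer","holder_mouth","holder","check_block","block_ring","pad","pad_ring","jar","microscope_column"]:
    r=[]
    for n in ps:
        k=bot.tip_of(t,ps[n])
        print(t,n,[(np.round(a["xy"],1).tolist(),round(a["score"],2)) for a in k[:3]])
        if k: r.append(ray(ps[n],k[0]["xy"]))
    if len(r)==2: print("   ",*tri(r))
a=cv2.imread("pics/scene0.png");b=cv2.imread("pics/top0.png")
print(bot.get_obs())
E
```

```text
pics
scene [[-0.663, -0.335, 0.67, -0.369], [-0.749, 0.271, -0.605, 0.627], [0.021, -0.902, -0.431, 0.751], [0.0, 0.0, 0.0, 1.0]]
top [[-0.075, -0.972, 0.222, 0.373], [-0.997, 0.074, -0.015, -0.254], [-0.002, -0.222, -0.975, 1.121], [0.0, 0.0, 0.0, 1.0]]
durometer_grip scene [([209.9, 229.3], 0.63)]
durometer_grip top []
durometer_display scene [([217.1, 232.0], 0.6)]
durometer_display top [([161.0, 237.1], 0.7)]
    [0.4871 0.0189 0.121 ] [np.float64(0.002232186599163131), np.float64(0.0022321865991630813)]
durometer scene [([218.9, 252.9], 0.77)]
durometer top [([177.5, 236.9], 0.75), ([288.7, 200.1], 0.43), ([322.3, 193.5], 0.27)]
    [ 0.4994 -0.0022  0.0276] [np.float64(0.00431761608870044), np.float64(0.0043176160887004895)]
holder_mouth scene [([214.1, 241.0], 0.86), ([303.1, 201.7], 0.36)]
holder_mouth top [([162.9, 239.9], 0.96), ([244.3, 225.8], 0.28)]
    [0.4858 0.0258 0.0905] [np.float64(0.0031020627029549716), np.float64(0.0031020627029550983)]
holder scene [([219.7, 262.1], 0.64), ([277.7, 220.1], 0.27), ([232.7, 191.0], 0.17)]
holder top [([172.1, 238.4], 0.61)]
    [
[... 1099 characters left out ...]
ene [([230.0, 189.6], 0.81)]
microscope_column top [([220.4, 181.8], 0.84)]
    [ 0.6348 -0.1565  0.1555] [np.float64(0.006151865112907017), np.float64(0.006151865112906986)]
{'t': 1.2, 'q': array([ 1.1609,  0.477 ,  0.0224,  1.5554, -0.0115,  1.1093, -0.0831]), 'joint_vel': array([ 0.0009,  0.0016, -0.0007,  0.0002, -0.0009,  0.0001,  0.0003]), 'joint_torque': array([ -0.0003, -59.6324,   1.606 , -28.1541,   0.0124,   0.0015,
        -0.    ]), 'eef_pos': array([ 0.2006, -0.6445,  0.2313]), 'tool_rot': array([0.    , 0.9886, 0.1503, 0.    ]), 'contact_force': array([0.5195, 0.1911, 0.491 ]), 'torque': array([ 0.0103, -0.0438, -0.0134]), 'grasp_force': 0.0, 'gripper_width': 1.00033826897279}
```

```bash
python3 - <<'E'
import cv2
a=cv2.imread("pics/top0.png")[130:330,90:360];cv2.imwrite("pics/top0c.png",cv2.resize(a,None,fx=2.95,fy=2.95,interpolation=2))
a=cv2.imread("pics/scene0.png")[140:310,140:340];cv2.imwrite("pics/scene0c.png",cv2.resize(a,None,fx=3.5,fy=3.5,interpolation=2))
E
```

```text
(no output)
```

View pics/top0c.png

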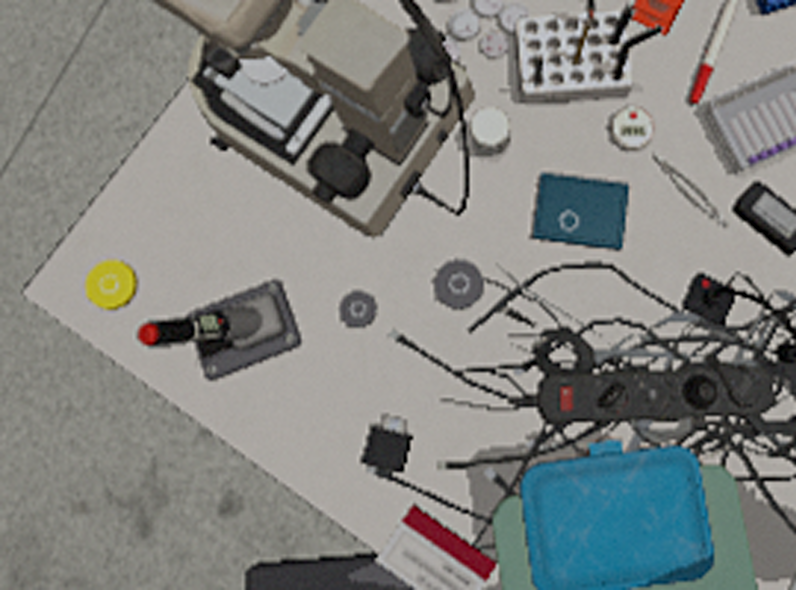

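View pics/scene0c.png

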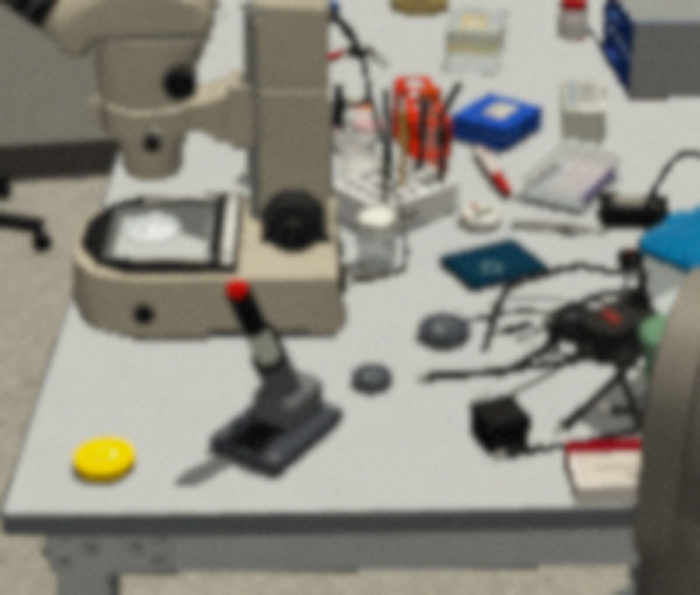

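```bash
python3 - <<'E'
from h import *
np.set_printoptions(precision=4,suppress=True)
p=bot.read_camera("top");s=bot.read_camera("scene")
print("block",onz(p,(245.6,226.0),.012),onz(s,(265.3,231.1),.012), "small",onz(p,(211,234.7),.01))
print("pad ring",onz(p,(282.9,204.6),.01),onz(s,(279.5,216.9),.01))
print("pad corners",[onz(p,(90+a/2.95,130+b/2.95),.01) for a,b in[(540,174),(629,182),(622,248),(531,239)]])
print("knob",tri([ray(p,(205,187)),ray(s,(140+294/3.5,140+220/3.5))]))
print("cap",tri([ray(p,(140.5,243.2)),ray(s,(207.7,222.6))]))
print("base corners",[onz(p,(90+a/2.95,130+b/2.95),.016) for a,b in[(190,320),(277,281),(300,340),(209,379)]])
print("mouth",onz(p,(162.9,239.9),.087),onz(s,(214.1,241.0),.087))
c=cv2.cvtColor(p["pixels"],cv2.COLOR_RGB2BGR)[215:250,200:260]
cv2.imwrite("pics/blk.png",cv2.resize(c,None,fx=10,fy=10,interpolation=2))
E
```

```text
block [ 0.5164 -0.2201  0.012 ] [ 0.5281 -0.2243  0.012 ] small [ 0.4972 -0.1081  0.01  ]
pad ring [ 0.5772 -0.3456  0.01  ] [ 0.5739 -0.3402  0.01  ]
pad corners [array([ 0.6316, -0.318 ,  0.01  ]), array([ 0.615 , -0.4159,  0.01  ]), array([ 0.5418, -0.4006,  0.01  ]), array([ 0.5593, -0.302 ,  0.01  ])]
knob (array([ 0.6251, -0.1128,  0.1236]), [np.float64(0.0016249826509294977), np.float64(0.0016249826509295386)])
cap (array([0.47  , 0.0609, 0.1758]), [np.float64(0.00010244398504004089), np.float64(0.00010244398504002113)])
base corners [array([0.4981, 0.0703, 0.016 ]), array([ 0.5331, -0.024 ,  0.016 ]), array([ 0.468 , -0.0468,  0.016 ]), array([0.4343, 0.0507, 0.016 ])]
mouth [0.484  0.0244 0.087 ] [0.4935 0.024  0.087 ]
```

View pics/blk.png

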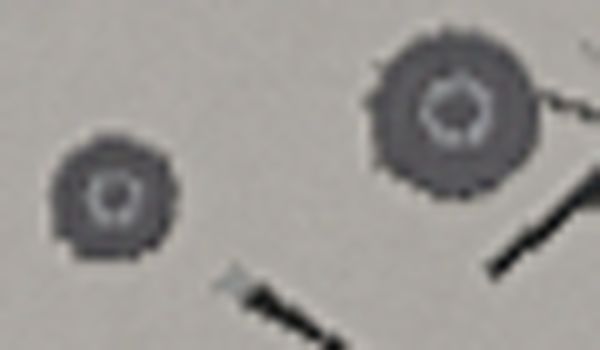

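```bash
cat >> h.py <<'E'
def delta(o,pos,lean_az,tilt):
    """tool target: axis a tilted by tilt toward azimuth lean_az (deg); tool x az=lean_az"""
    l=np.radians(lean_az);t=np.radians(tilt);h=np.array([np.cos(l),np.sin(l),0]);k=np.array([0,0,1.])
    a=np.sin(t)*h+np.cos(t)*k; x=np.cos(t)*h-np.sin(t)*k; z=-a; M=np.c_[x,np.cross(z,x),z]
    r0=rot(o); return (r0.inv()*R.from_matrix(M)).as_rotvec().round(4),(r0.inv().apply(np.array(pos)-o["eef_pos"])*1000).round(1)
E
python3 - <<'E'
from h import *
o=bot.get_obs()
print(delta(o,(.43,-.28,.30),65,0)); w=np.array(bot.read_camera("wrist")["tool_from_camera"]);print(w.round(3))
E
```

```text
(array([-0.    , -0.    , -0.8326]), array([ 327.3, -279.8,  -68.7]))
[[-0.    -0.963 -0.269  0.069]
 [ 1.    -0.     0.     0.001]
 [-0.    -0.269  0.963 -0.142]
 [ 0.     0.     0.     1.   ]]
```

Emit:
jog_arm --pt "0 0 -0.1 45 -35 -10 85" --pt "0 0 -0.2 85 -70 -25 85" --pt "0 0 -0.3 125 -105 -35 85" --pt "0 0 -0.42 165 -140 -45 85" --pt "0 0 -0.54 205 -175 -55 85" --pt "0 0 -0.66 245 -210 -62 85" --pt "0 0 -0.76 285 -245 -68 60" --pt "0 0 -0.83 327 -280 -68 60" --pt "0 0 -0.83 327 -280 -68 60" --grip_force 60

```text
t: 2.48
eef_pos: [0.4324, -0.2755, 0.2999]
tool_rot: [0.0, 0.842, 0.54, 0.001]
contact_force: [-0.4, -0.2, -0.2]
gripper_width: 0.702
grasp_force: 0.0
```

```bash
python3 - <<'E'
from h import *
np.set_printoptions(precision=4,suppress=True)
o=bot.get_obs();p=bot.read_camera("wrist");save(p,"w1.png");print(o["t"],o["eef_pos"],o["joint_vel"])
for t,z in(("block_ring",.012),("check_block",.0),("pad_ring",.01),("pad",0),("holder_mouth",.087)):
    for a in bot.tip_of(t,p)[:3]: print(t,np.round(a["xy"],1),round(a["score"],2),onz(p,a["xy"],z,o))
print(delta(o,(.455,.10,.265),110,25))
E
```

```text
2.475 [ 0.4324 -0.2755  0.2999] [0.0454 0.0081 0.0874 0.0024 0.0297 0.0075 0.0166]
block_ring [302.4  82.3] 0.98 [ 0.5181 -0.2235  0.012 ]
block_ring [401.5 365.4] 0.74 [ 0.4973 -0.6816  0.012 ]
check_block [395.7 357.8] 0.62 [ 0.4943 -0.6761  0.    ]
check_block [300.2  82.8] 0.56 [ 0.517  -0.2232  0.    ]
check_block [436.1  62.2] 0.21 [ 0.6814 -0.2707  0.    ]
pad_ring [383.8 150.7] 0.76 [ 0.5821 -0.3461  0.01  ]
(array([-0.1681, -0.4148, -0.767 ]), array([ 350.7, -136.1,   35.2]))
```

View pics/w1.png

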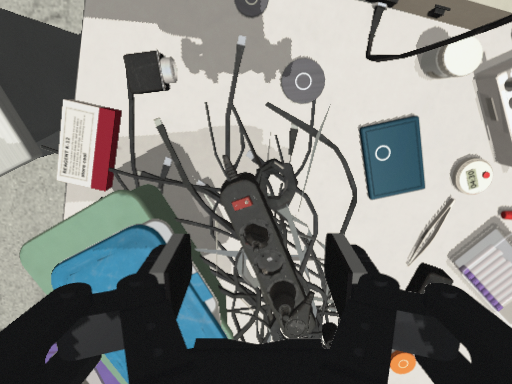

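Emit:
jog_arm --pt "0 0 -0.15 50 -20 -10 55" --pt "0 0 -0.3 100 -40 -15 55" --pt "0 0 -0.45 150 -60 -15 55" --pt "0 -0.1 -0.6 200 -80 -10 55" --pt "-0.05 -0.2 -0.7 250 -100 0 55" --pt "-0.1 -0.3 -0.75 300 -118 15 55" --pt "-0.15 -0.4 -0.767 340 -133 30 55" --pt "-0.168 -0.415 -0.767 350 -136 35 55" --pt "-0.168 -0.415 -0.767 350 -136 35 55" --pt "-0.168 -0.415 -0.767 350 -136 35 55"

```text
t: 4.03
eef_pos: [0.4557, 0.093, 0.2645]
tool_rot: [0.176, 0.565, 0.796, -0.126]
contact_force: [0.3, 0.2, 0.3]
gripper_width: 0.646
grasp_force: 0.0
```

```bash
python3 - <<'E'
from h import *
np.set_printoptions(precision=4,suppress=True)
o=bot.get_obs();p=bot.read_camera("wrist");save(p,"w2.png");print(o["t"],o["eef_pos"],o["joint_vel"],o["q"])
for t in("durometer_grip","durometer_display","durometer","holder_mouth","holder"):
    for a in bot.tip_of(t,p)[:2]: print(t,np.round(a["xy"],1),round(a["score"],2))
l=np.radians(110);a=np.array([np.sin(np.radians(25))*np.cos(l),np.sin(np.radians(25))*np.sin(l),np.cos(np.radians(25))])
m=np.array([.484,.0244,.087])
print(proj(p,[m+a*d for d in(.0,.024,.071,.104)],o))
E
```

```text
4.025 [0.4557 0.093  0.2645] [ 0.0103 -0.0082  0.0007 -0.0019  0.002   0.0017 -0.0052] [ 0.0873  0.2141 -0.8043  1.9885  0.5908  1.2465 -0.6434]
durometer_grip [260.5 175.4] 0.88
durometer_display [264.5 179.4] 0.97
durometer [260.6 154.4] 0.56
holder_mouth [260.7 160.6] 0.8
holder [261.8 123.8] 0.62
[[261.6206 155.8608]
 [261.7348 160.39  ]
 [262.0154 171.5131]
 [262.276  181.8569]]
```

View pics/w2.png

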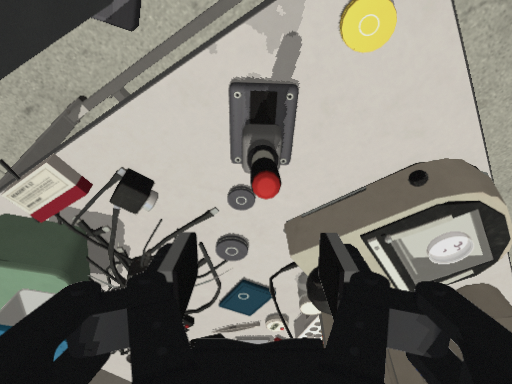

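```bash
python3 - <<'E'
from h import *
np.set_printoptions(precision=4,suppress=True)
o=bot.get_obs();rs=[]
for n in("wrist","top","scene"):
    p=bot.read_camera(n);h=p["pixels"].astype(int);m=((h[...,0]>110)&(h[...,1]<60)&(h[...,2]<60)).astype(np.uint8)
    if n=="wrist": m[:,:240]=0;m[:,290:]=0;m[220:]=0
    elif n=="top": m[:,:130]=0;m[:,155:]=0;m[:235]=0;m[252:]=0
    else: m[:,:195]=0;m[:,220:]=0;m[:212]=0;m[232:]=0
    ys,xs=np.nonzero(m);c=(xs.mean(),ys.mean());print(n,len(xs),c,p["camera_matrix"][0][0]);rs.append(ray(p,c,o))
x,e=tri(rs);print(x,e);print(tri(rs[:2]))
l=np.radians(110);a=np.array([np.sin(np.radians(25))*np.cos(l),np.sin(np.radians(25))*np.sin(l),np.cos(np.radians(25))])
print("mouth from cap",x-a*.1, "grip",x-a*.029)
for d in(.05,0): print(delta(o,tri(rs[:2])[0]-a*(.029+.019)+a*d,110,25))
E
```

```text
wrist 527 (np.float64(265.27324478178366), np.float64(186.05692599620494)) 335.5919786385523
top 33 (np.float64(139.6969696969697), np.float64(242.75757575757575)) 347.5555145755783
scene 20 (np.float64(207.3), np.float64(222.5)) 400.307511964063
[0.4718 0.0618 0.1772] [np.float64(0.0018302460081341713), np.float64(0.0009900078380962823), np.float64(0.0015141162488364528)]
(array([0.4719, 0.0621, 0.1795]), [np.float64(0.0008509607251332545), np.float64(0.000850960725133189)])
mouth from cap [0.4862 0.022  0.0866] grip [0.476  0.0502 0.1509]
(array([-0.0059,  0.0006, -0.009 ]), array([ 4. ,  5.1, 90.1]))
(array([-0.0059,  0.0006, -0.009 ]), array([  4. ,   5.4, 140.1]))
```

Emit:
jog_arm --pt "-0.006 0 -0.009 4 5 30 55" --pt "-0.006 0 -0.009 4 5 60 55" --pt "-0.006 0 -0.009 4 5 85 55" --pt "-0.006 0 -0.009 4 5 105 55" --pt "-0.006 0 -0.009 4 5 120 55" --pt "-0.006 0 -0.009 4 5 132 55" --pt "-0.006 0 -0.009 4 5 140 55" --pt "-0.006 0 -0.009 4 5 140 55" --pt "-0.006 0 -0.009 4 5 140 55"

```text
t: 5.6
eef_pos: [0.4786, 0.0442, 0.1361]
tool_rot: [0.178, 0.559, 0.8, -0.124]
contact_force: [-0.1, 0.5, -0.3]
gripper_width: 0.644
grasp_force: 0.0
```

```bash
python3 - <<'E'
from h import *
o=bot.get_obs();p=bot.read_camera("wrist");save(p,"w3.png");print(o["t"],o["eef_pos"])
E
```

```text
5.6 [0.47857287 0.04424656 0.13613565]
```

View pics/w3.png

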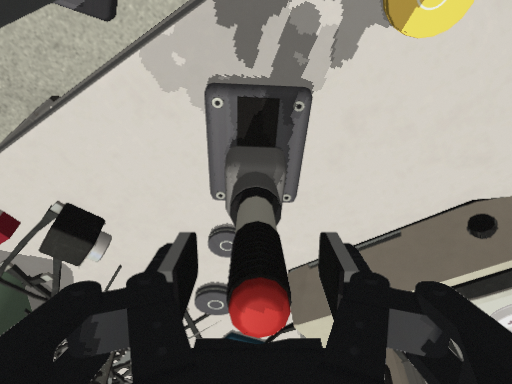

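Emit:
jog_arm --pt "0 0 0 0 0 0 30" --pt "0 0 0 0 0 0 15" --pt "0 0 0 0 0 0 10" --pt "0 0 0 0 0 0 10" --pt "0 0 0 0 0 0 10" --pt "0 0 0 0 0 0 10" --grip_force 60

```text
t: 6.4
eef_pos: [0.4782, 0.0441, 0.1362]
tool_rot: [0.178, 0.559, 0.8, -0.124]
contact_force: [-2.6, 0.9, 6.6]
gripper_width: 0.254
grasp_force: 58.4
```

Emit:
jog_arm --pt "0 0 0 0 0 -6 10" --pt "0 0 0 0 0 -18 10" --pt "0 0 0 0 0 -32 10" --pt "0 0 0 0 0 -46 10" --pt "0 0 0 0 0 -60 10" --pt "0 0 0 0 0 -75 10" --pt "0 0 0 0 0 -95 10" --pt "0 0 0 0 0 -110 10" --pt "0 0 0 0 0 -110 10"

```text
t: 7.52
eef_pos: [0.4629, 0.0885, 0.2367]
tool_rot: [0.178, 0.559, 0.8, -0.123]
contact_force: [-1.0, 0.0, -1.5]
gripper_width: 0.252
grasp_force: 58.7
```

```bash
python3 - <<'E'
from h import *
np.set_printoptions(precision=4,suppress=True)
o=bot.get_obs();p=bot.read_camera("wrist");save(p,"w4.png");print(o["t"],o["eef_pos"],o["contact_force"],o["gripper_width"])
print(delta(o,(.487,-.17,.26),90,0))
for t in("durometer","durometer_display","durometer_grip"):
    for a in bot.tip_of(t,p)[:2]: print(t,np.round(a["xy"],1),round(a["score"],2))
T=camT(p,o);TT=np.eye(4);TT[:3,:3]=rot(o).as_matrix();TT[:3,3]=o["eef_pos"]
f=lambda X:(TT[:3,:3]@np.array(X).T).T+TT[:3,3]
print(proj(p,f([[0,0,.108],[0,0,.058],[0,0,-.052],[0,0,-.019]]),o))
E
```

```text
7.525 [0.4629 0.0885 0.2367] [-0.9556  0.0114 -1.4593] 0.25196249388357295
(array([0.0787, 0.4316, 0.3456]), array([-237.4,  -66.3,   84.9]))
durometer [257.  185.6] 0.88
durometer_grip [254.9 267. ] 0.65
[[257.1261 185.3746]
 [257.0257 206.1835]
 [256.4835 318.9249]
 [256.7335 266.8592]]
```

View pics/w4.png

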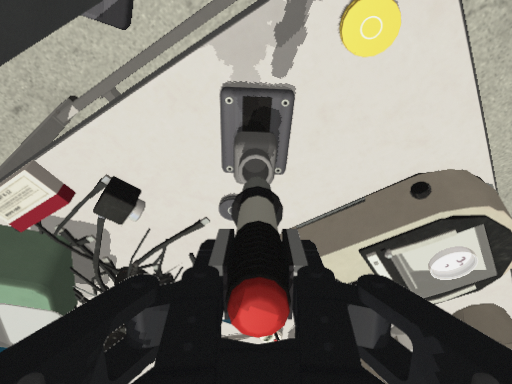

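```bash
python3 - <<'E'
from h import *
o=bot.get_obs()
for f in((.475,-.03,.26),(.50,-.15,.25),(.518,-.223,.20)): print(delta(o,f,90,0))
E
```

```text
(array([0.0747, 0.4326, 0.3451]), array([-114.2,  -28. ,   25.6]))
(array([0.0747, 0.4326, 0.3451]), array([-219.8,  -45.7,   86. ]))
(array([0.0747, 0.4326, 0.3451]), array([-266.4,  -53.8,  162.9]))
```

Emit:
jog_arm --pt "0.01 0.08 0.06 -25 -6 0 10" --pt "0.03 0.16 0.13 -55 -13 8 10" --pt "0.04 0.25 0.2 -85 -21 17 10" --pt "0.06 0.34 0.27 -114 -28 26 10" --pt "0.075 0.4326 0.345 -150 -34 46 10" --pt "0.075 0.4326 0.345 -185 -40 66 10" --pt "0.075 0.4326 0.345 -220 -46 90 10" --pt "0.075 0.4326 0.345 -245 -50 128 10" --pt "0.075 0.4326 0.345 -266 -54 163 10" --pt "0.075 0.4326 0.345 -266 -54 163 10"

```text
t: 8.98
eef_pos: [0.516, -0.2254, 0.197]
tool_rot: [-0.002, 0.709, 0.705, -0.001]
contact_force: [0.4, 0.3, -1.2]
gripper_width: 0.254
grasp_force: 58.8
```

Emit:
jog_arm --pt "0 0 0 0 0 0 10" --pt "0 0 0 0 0 0 10" --pt "0 0 0 0 0 0 10"

```text
t: 9.35
eef_pos: [0.5185, -0.2213, 0.2008]
tool_rot: [0.001, 0.706, 0.708, 0.001]
contact_force: [0.2, -0.3, -1.2]
gripper_width: 0.254
grasp_force: 58.8
```

```bash
python3 - <<'E'
from h import *
np.set_printoptions(precision=4,suppress=True)
o=bot.get_obs();print(o["t"],o["eef_pos"],rot(o).as_matrix(),o["contact_force"],o["joint_vel"].max())
ps={n:bot.read_camera(n) for n in("wrist","top","scene")}
save(ps["wrist"],"w5.png")
tip=o["eef_pos"]+rot(o).apply([0,0,.108]);print("tip pred",tip)
for n,p in ps.items():
    print(n,proj(p,[tip,[.518,-.223,.012]],o))
    for t in("durometer","block_ring"):
        for a in bot.tip_of(t,p)[:3]: print(t,np.round(a["xy"],1),round(a["score"],2),onz(p,a["xy"],.012 if t[0]=="b" else tip[2],o))
E
```

```text
9.35 [ 0.5185 -0.2213  0.2008] [[-0.002   1.      0.0017]
 [ 1.      0.002   0.0001]
 [ 0.0001  0.0017 -1.    ]] [ 0.2031 -0.3101 -1.2272] 0.004680462568569284
tip pred [ 0.5187 -0.2213  0.0928]
wrist [[256.6967 185.2238]
 [256.0875 165.8893]]
durometer [254.8 189.5] 0.58 [ 0.5172 -0.2248  0.0928]
block_ring [238.4  44.3] 0.84 [ 0.5017 -0.1092  0.012 ]
block_ring [254.5 164.8] 0.62 [ 0.5164 -0.2219  0.012 ]
top [[244.9048 221.7908]
 [246.4745 225.4463]]
block_ring [387.7 217.3] 0.64 [ 0.51   -0.6776  0.012 ]
block_ring [128.5 224.1] 0.61 [0.5508 0.154  0.012 ]
scene [[267.1982 212.4549]
 [266.9474 232.351 ]]
durometer [266.5 215. ] 0.61 [ 0.5066 -0.2069  0.0928]
durometer [268.8 180.3] 0.34 [ 0.7193 -0.4156  0.0928]
block_ring [168.8 267.8] 0.78 [0.5542 0.1549 0.012 ]
block_ring [246.7 247.5] 0.59 [ 0.4891 -0.1043  0.012 ]
block_ring [266.8 236.1] 0.51 [ 0.4996 -0.2053  0.012 ]
```

View pics/w5.png

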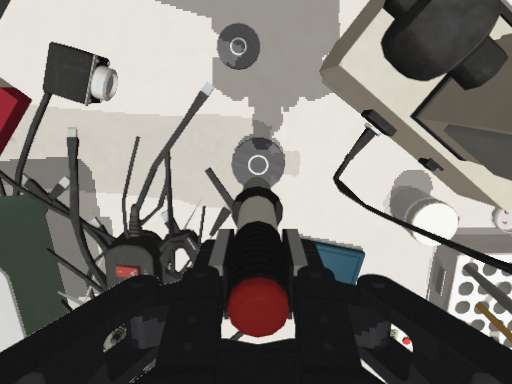

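```bash
python3 - <<'E'
from h import *
o=bot.get_obs();p=bot.read_camera("wrist");g=cv2.cvtColor(p["pixels"],cv2.COLOR_RGB2GRAY)
c=g[135:190,225:295]
np.set_printoptions(linewidth=250)
print(g[148:182:2,240:278:2])
m=(c>140).astype(np.uint8);n,l,s,ce=cv2.connectedComponentsWithStats(m)
for i in range(1,n): print(s[i],ce[i]+[225,135])
for i in range(1,n):
    if 8<s[i][2]<30 : 
        b=(225+s[i][0]+s[i][2]/2-.5,135+s[i][1]+s[i][3]/2-.5);print(b,onz(p,b,.012,o))
E
```

```text
[[101 103 102 102 101 102 105 105  80  60  54  54  54  68 110 122 123 121 120]
 [103 101 102 102 102 102 102 101 102  70  55  59  56  96 106 117 122 121 123]
 [107 106 103 102 100 101 102 101 102 101 102 103 103 105 105 116 121 123 118]
 [107 107 107 106 105 103 101 122 156 182 167 124 102 102 103 102 115 119 108]
 [106 108 108 109 108 106 177 233 186 137 166 233 198 110 103 102 104 102 103]
 [103 104 106 106 108 162 200 105 107 109 107 106 162 221 100 101 101 101 102]
 [102 104 104 104 105 237 113 106 105 105 105 105 106 226 138 100  98  98 102]
 [104 101 102 104 137 183 105 104 105 106 106 105 106 131 195 105 104 100 100]
 [109 108 105 106 172 169 105 103 103 103 104 105 104 106 215 107 106 104 104]
 [106 107 107 110 134 196 106 105 107 105 104 103 104 137 184 105 105 106 105]
 [104 104 103 105 106 238 112 107 106 108 107 106 105 220 141 105 103 105 106]
 [105 106 106 105 104 160 222 113 104 106 105 106 198 196 102 102 102 104 102]
 [106 105 105 107 106 106 159 225 196 170 184 235 195 106 104 102 102 101 102]
 [105 107 104 105 106 105 106 105 131 138 146 103 103 104 105 108 105 104 101]
 [105 107 107 106 106 105 102 100  94  99 102 104 103 103 103 102 105 104 106]
 [105 105 106 104 105  96  74  75  76  75  75  85 101 105 103 103 117 117 106]
 [102 105 106 105  90  76  76  76  76  75  76  77  75  97 103 109 119 118 117]]
[  0   0  20  55 645] [231.1379845  162.03410853]
[ 45   0  25  55 832] [286.046875   161.95432692]
[19  5  1  1  1] [244. 140.]
[ 23  19  21  21 140] [258.03571429 163.72142857]
(np.float64(234.5), np.float64(162.0)) [ 0.49592865 -0.21964343  0.012     ]
(np.float64(282.0), np.float64(162.0)) [ 0.54345346 -0.21964095  0.012     ]
(np.float64(258.0), np.float64(164.0)) [ 0.51943926 -0.22168159  0.012     ]
```

Emit:
jog_arm --pt "0 0 0 0 0.5 15 10" --pt "0 0 0 0 0.5 35 10" --pt "0 0 0 0 0.5 52 10" --pt "0 0 0 0 0.5 64 10" --pt "0 0 0 0 0.5 70 10" --pt "0 0 0 0 0.5 72 10" --pt "0 0 0 0 0.5 72 10" --pt "0 0 0 0 0.5 72 10"

```text
t: 10.85
eef_pos: [0.5191, -0.2222, 0.1287]
tool_rot: [0.001, 0.707, 0.707, 0.001]
contact_force: [-0.3, -0.3, -0.5]
gripper_width: 0.253
grasp_force: 58.8
```

Emit:
jog_arm --pt "0 0 0 0 0 1.5 10" --pt "0 0 0 0 0 3 10" --pt "0 0 0 0 0 4.5 10" --pt "0 0 0 0 0 6 10" --pt "0 0 0 0 0 6 10"

```text
t: 11.48
eef_pos: [0.5191, -0.2222, 0.1227]
tool_rot: [0.0, 0.707, 0.707, 0.001]
contact_force: [-2.0, -1.2, 5.9]
gripper_width: 0.251
grasp_force: 59.5
```

Emit:
jog_arm --pt "0 0 0 0 0 0.5 10" --pt "0 0 0 0 0 1 10" --pt "0 0 0 0 0 1 10"

```text
t: 11.85
eef_pos: [0.5193, -0.2223, 0.1223]
tool_rot: [0.001, 0.707, 0.707, 0.001]
contact_force: [-2.7, -0.7, 10.0]
gripper_width: 0.253
grasp_force: 60.2
```

Emit:
jog_arm --pt "0 0 0 0 0 0.5 10" --pt "0 0 0 0 0 0.7 10" --pt "0 0 0 0 0 0.7 10" --pt "0 0 0 0 0 0.7 10" --pt "0 0 0 0 0 0.7 10" --pt "0 0 0 0 0 0.7 10" --pt "0 0 0 0 0 0.7 10"

```text
t: 12.72
eef_pos: [0.5194, -0.2224, 0.1222]
tool_rot: [0.001, 0.707, 0.707, 0.0]
contact_force: [-3.1, -0.6, 14.2]
gripper_width: 0.252
grasp_force: 60.8
```

Emit:
jog_arm --pt "0 0 0 0 0 -4 10" --pt "0 0 0 0 0 -12 10" --pt "0 0 0 0 0 -35 10" --pt "0 0 0 -10 5 -65 10" --pt "0 0 0 -40 20 -75 10" --pt "0 0 0 -75 37 -78 10" --pt "0 0 0 -105 52 -78 10" --pt "0 0 0 -124 61 -78 10" --pt "0 0 0 -124 61 -78 10" --pt "0 0 0 -124 61 -78 10"

```text
t: 13.98
eef_pos: [0.5794, -0.3448, 0.1981]
tool_rot: [-0.001, 0.707, 0.708, 0.001]
contact_force: [-0.4, -0.3, -1.8]
gripper_width: 0.256
grasp_force: 58.9
```

Emit:
jog_arm --pt "0 0 0 -124 61 -78 10"

```text
t: 14.1
eef_pos: [0.6009, -0.3871, 0.2252]
tool_rot: [-0.006, 0.704, 0.711, -0.0]
contact_force: [2.3, -1.0, 0.1]
gripper_width: 0.25
grasp_force: 58.9
```

I repeated an offset there by mistake. It was harmless: the tool went up and sideways in free air. Now I'll settle and look.

Emit:
jog_arm --pt "0 0 0 0 0 0 10" --pt "0 0 0 0 0 0 10" --pt "0 0 0 0 0 0 10"

```text
t: 14.48
eef_pos: [0.6035, -0.3931, 0.2288]
tool_rot: [-0.001, 0.706, 0.708, 0.001]
contact_force: [-0.1, -0.1, -1.8]
gripper_width: 0.252
grasp_force: 59.1
```

```bash
python3 - <<'E'
from h import *
np.set_printoptions(precision=4,suppress=True)
o=bot.get_obs();print(o["t"],o["eef_pos"],np.abs(o["joint_vel"]).max())
p=bot.read_camera("wrist");save(p,"w6.png")
for t in("pad_ring","durometer","block_ring"):
    for a in bot.tip_of(t,p)[:2]: print(t,np.round(a["xy"],1),round(a["score"],2),onz(p,a["xy"],.01,o))
r=proj(p,[.58,-.345,.01],o)[0];print(r)
x0,y0=(r-40).astype(int);g=cv2.cvtColor(p["pixels"],cv2.COLOR_RGB2GRAY)[max(y0,0):y0+80,x0:x0+80]
n,l,s,ce=cv2.connectedComponentsWithStats((g>140).astype(np.uint8))
for i in range(1,n):
    if s[i][4]>15:
        b=(x0+s[i][0]+s[i][2]/2-.5,max(y0,0)+s[i][1]+s[i][3]/2-.5);print(s[i],b,onz(p,b,.01,o))
print(delta(o,(.581,-.3445,.1985),90,0))
E
```

```text
14.475 [ 0.6035 -0.3931  0.2288] 0.003852091164710141
pad_ring [234. 118.] 0.82 [ 0.5792 -0.3492  0.01  ]
durometer [255.4 185.7] 0.76 [ 0.6018 -0.4232  0.01  ]
[234.6887 113.931 ]
[   0    0   80   80 1914] (np.float64(233.5), np.float64(112.5)) [ 0.5788 -0.3435  0.01  ]
[ 31  33  20  20 142] (np.float64(234.5), np.float64(115.5)) [ 0.5798 -0.3466  0.01  ]
(array([-0.0001, -0.0017,  0.0025]), array([ 48.7, -22.4,  30.3]))
```

View pics/w6.png

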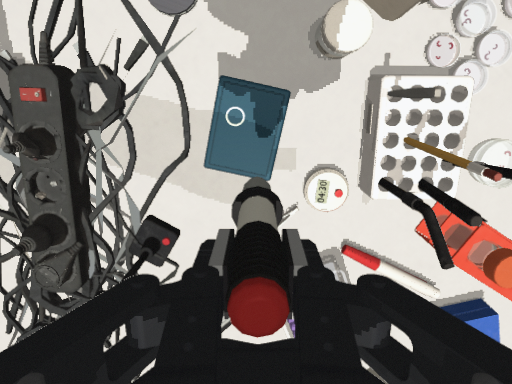

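Emit:
jog_arm --pt "0 0 0 20 -10 10 10" --pt "0 -0.001 0.002 40 -20 25 10" --pt "0 -0.002 0.003 46.6 -23.7 35 10" --pt "0 -0.002 0.003 46.6 -23.7 45 10" --pt "0 -0.002 0.003 46.6 -23.7 50 10" --pt "0 -0.002 0.003 46.6 -23.7 50 10" --pt "0 -0.002 0.003 46.6 -23.7 50 10"

```text
t: 15.55
eef_pos: [0.5805, -0.3488, 0.1795]
tool_rot: [0.001, 0.708, 0.706, -0.0]
contact_force: [0.7, 0.5, -1.3]
gripper_width: 0.256
grasp_force: 59.1
```

```bash
python3 - <<'E'
from h import *
np.set_printoptions(precision=4,suppress=True)
o=bot.get_obs();print(o["t"],o["eef_pos"],rot(o).as_matrix()[:,2])
p=bot.read_camera("wrist")
r=proj(p,[.58,-.3466,.01],o)[0];print(r)
x0,y0=(r-30).astype(int);g=cv2.cvtColor(p["pixels"],cv2.COLOR_RGB2GRAY)[y0:y0+60,x0:x0+60]
n,l,s,ce=cv2.connectedComponentsWithStats((g>110).astype(np.uint8))
for i in range(1,n):
    if s[i][4]>15:
        b=(x0+s[i][0]+s[i][2]/2-.5,y0+s[i][1]+s[i][3]/2-.5);print(s[i],b,onz(p,b,.01,o))
E
```

```text
15.55 [ 0.5805 -0.3488  0.1795] [ 0.0015 -0.0017 -1.    ]
[256.0768 165.7146]
[  0   0  11  55 328] (np.float64(231.0), np.float64(162.0)) [ 0.5564 -0.3429  0.01  ]
[ 19  21  23  21 187] (np.float64(256.0), np.float64(166.0)) [ 0.5799 -0.3469  0.01  ]
```

Emit:
jog_arm --pt "0 0 0 1.5 -0.5 12 10" --pt "0 0 0 1.5 -0.5 28 10" --pt "0 0 0 1.5 -0.5 42 10" --pt "0 0 0 1.5 -0.5 49 10" --pt "0 0 0 1.5 -0.5 51 10" --pt "0 0 0 1.5 -0.5 51 10" --pt "0 0 0 1.5 -0.5 51 10"

```text
t: 16.48
eef_pos: [0.58, -0.347, 0.1288]
tool_rot: [0.001, 0.708, 0.706, -0.0]
contact_force: [-0.1, 0.3, -0.8]
gripper_width: 0.253
grasp_force: 59.1
```

Emit:
jog_arm --pt "0 0 0 0 0 2 10" --pt "0 0 0 0 0 4 10" --pt "0 0 0 0 0 5.5 10" --pt "0 0 0 0 0 7 10" --pt "0 0 0 0 0 8.5 10" --pt "0 0 0 0 0 8.5 10"

```text
t: 17.23
eef_pos: [0.5799, -0.3471, 0.1206]
tool_rot: [0.001, 0.708, 0.706, -0.0]
contact_force: [-1.9, 0.1, 6.6]
gripper_width: 0.253
grasp_force: 60.0
```

Emit:
jog_arm --pt "0 0 0 0 0 0.5 10" --pt "0 0 0 0 0 1 10" --pt "0 0 0 0 0 1.5 10" --pt "0 0 0 0 0 1.5 10"

```text
t: 17.73
eef_pos: [0.5803, -0.3473, 0.1203]
tool_rot: [0.002, 0.708, 0.706, -0.0]
contact_force: [-3.5, 0.4, 13.5]
gripper_width: 0.254
grasp_force: 61.1
```

Emit:
jog_arm --pt "0 0 0 0 0 0.1 10" --pt "0 0 0 0 0 0.1 10" --pt "0 0 0 0 0 0.1 10" --pt "0 0 0 0 0 0.1 10" --pt "0 0 0 0 0 0.1 10" --pt "0 0 0 0 0 0.1 10"

```text
t: 18.48
eef_pos: [0.5802, -0.3473, 0.1203]
tool_rot: [0.002, 0.708, 0.706, -0.0]
contact_force: [-2.7, 1.1, 13.6]
gripper_width: 0.255
grasp_force: 61.1
```

Emit:
jog_arm --pt "0 0 0 0 0 -4 10" --pt "0 0 0 0 0 -12 10" --pt "0 0 0 0 0 -35 10" --pt "0 0 0 0 0 -70 10" --pt "0 0 0 0 0 -100 10" --pt "0 0 0 0 0 -115 10" --pt "0 0 0 0 0 -120 10" --pt "0 0 0 0 0 -120 10"

```text
t: 19.48
eef_pos: [0.5791, -0.3466, 0.2372]
tool_rot: [0.0, 0.708, 0.706, -0.0]
contact_force: [0.0, -0.1, -1.2]
gripper_width: 0.248
grasp_force: 59.3
```

```bash
python3 - <<'E'
from h import *
o=bot.get_obs()
for az in(90,70): print(delta(o,(.48,-.42,.28),az,45))
print(o["q"])
E
```

```text
(array([-0.0012, -0.7845, -0.0021]), array([-73.7, -99. , -42.7]))
(array([ 0.136 , -0.7764,  0.3286]), array([-73.7, -99. , -42.7]))
[ 0.77798409  0.5169665  -0.48126173  1.52192969  0.25273714  1.16468075
  0.24776585]
```

Emit:
jog_arm --pt "0 0 0 -20 -30 -12 10" --pt "0 -0.05 0 -40 -55 -25 10" --pt "0 -0.17 0 -60 -80 -35 10" --pt "0 -0.29 0 -74 -99 -43 10" --pt "0 -0.41 0 -74 -99 -43 10" --pt "0 -0.53 0 -74 -99 -43 10" --pt "0 -0.65 0 -74 -99 -43 10" --pt "0 -0.75 0 -74 -99 -43 10" --pt "0 -0.785 0 -74 -99 -43 10" --pt "0 -0.785 0 -74 -99 -43 10"

```text
t: 20.72
eef_pos: [0.48, -0.4193, 0.2791]
tool_rot: [0.269, 0.653, 0.654, -0.271]
contact_force: [-0.1, 0.3, -2.1]
gripper_width: 0.251
grasp_force: 59.2
```

Emit:
jog_arm --pt "0 0 0 0 0 0 10" --pt "0 0 0 0 0 0 10" --pt "0 0 0 0 0 0 10" --pt "0 0 0 0 0 0 10"

```text
t: 21.22
eef_pos: [0.4802, -0.4207, 0.2813]
tool_rot: [0.271, 0.654, 0.652, -0.271]
contact_force: [-0.8, -0.7, -0.8]
gripper_width: 0.252
grasp_force: 59.2
```

```bash
python3 - <<'E'
from h import *
np.set_printoptions(precision=4,suppress=True)
o=bot.get_obs();print(o["t"],o["eef_pos"],rot(o).as_matrix(),np.abs(o["joint_vel"]).max(),o["contact_force"])
print("foot",o["eef_pos"]+rot(o).apply([0,0,.114]))
p=bot.read_camera("top");s=bot.read_camera("scene")
a=cv2.cvtColor(np.hstack([p["pixels"][110:310,150:350],s["pixels"][110:310,170:370]]),cv2.COLOR_RGB2BGR)
cv2.imwrite("pics/end.png",cv2.resize(a,None,fx=2,fy=2,interpolation=2))
E
```

```text
21.225 [ 0.4802 -0.4207  0.2813] [[ 0.0029  1.     -0.0012]
 [ 0.7064 -0.0029 -0.7078]
 [-0.7078  0.0012 -0.7064]] 0.003208957566721361 [-0.7754 -0.6896 -0.8319]
foot [ 0.4801 -0.5014  0.2008]
```

View pics/end.png

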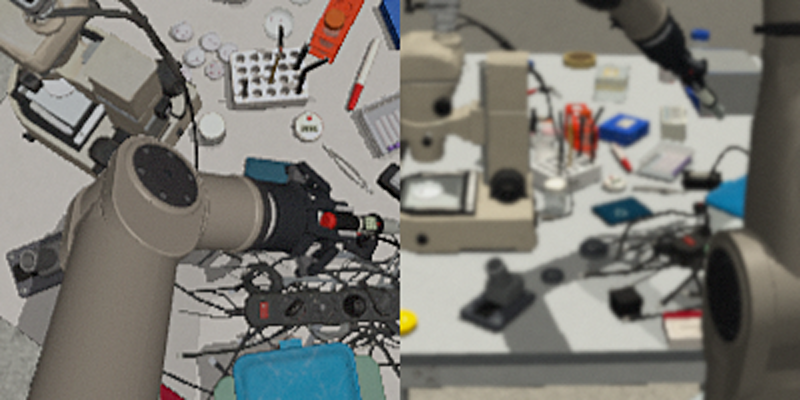

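The picture shows the durometer held at 45° with its display visible from above (about (372,222) in the left half). The foot is about 0.20 m up, and the block and pad are where they were. I'll hand in now.

```bash
python3 -c "
from station import bot
print(bot.hand_in())"
```

```text
the job is handed in; nothing more can be done
None
```

I pressed the durometer inside the check-block ring and then inside the pad ring, with a pause of over half a second and about 15 N each time. I handed the job in at 21 s with the durometer held at 45°, display up and foot about 20 cm above the table; no verdict came back.

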